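# Load the strap-ring feeder at the clog bench

## Robot

A 6-joint arm with a two-finger parallel gripper is mounted at the origin on the work surface. World frame = base frame: x ahead of the robot, y to its left, z up, the work surface at z = 0. Lengths are in m, angles in rad, forces in N, time in s.
With the tool pointing down it reaches from about 0.35 to 0.875 m from the base axis. Payload 4.2 kg.
Tool frame: the origin (TCP) lies at the very end of the fingers, on their centre line; the grasp point (between the pads) lies 19 mm behind it; z points along the fingers, x is the direction in which the jaws open and shut, and the axes are right-handed (so a half turn about z gives the same grasp; the last joint's range is limited). The gripper opens to 87 mm and grips with 3 to 60 N. Pads are 19 mm wide; open, the fingers measure 117 mm over their backs; the gripper's body (75 mm by 190 mm) begins 51 mm behind the grasp point.
Start: joints at [-1.045, 0.385, 0.008, 0, -1.194, -0.259], TCP at [0.165, -0.603, 0.223] pointing down, gripper open.
Joint ranges: [-3.14, 3.14], [-1.21, 2.06], [-1.07, 1.41], [-3.16, 2.05], [-2.99, -0.16], [-3.1, 3.1]. Speed limits (rad/s): [2.79, 2.79, 3.14, 3.14, 3.14, 3.14].

## Interface

Orientations are given as a unit quaternion [w, x, y, z].
In Python, from workcell import get_obs, snapshot, workorder gives the robot as it stands.
- The arm moves only by the shell command python3 -m pendant 'ROWS' [OPENING] [FORCE]. ROWS is JSON, a list of rows, each a list of 4 numbers: the shift along the tool's x, y, z in mm, then the turn about the tool's z in degrees. In form: [[tx, ty, tz, roll], ...]. A call has 1 to 20 rows; each row is the pose to reach, as a shift and turn from the pose commanded when the call began, along the tool's axes at that moment; what a row does not reach only later rows make up. A row lasts 1/8 s, in which the tool goes at most 62.5 mm and 10.7 degrees, less where a joint would pass 70% of its speed; a pose out of reach is approached as far as the arm can. A call with a gripper value outside its range is refused whole. OPENING is the opening in per cent of the stroke, from 0 (shut) to 100 (fully open), set as the call begins (- or left out, the last holds). The fingers move at their own pace and stop on an object; FORCE is the grip in N (left out, the last holds). Time passes only in rows, so rows that repeat a pose let the fingers close. It gives the time, the measured TCP pose, the force and the opening at its end, in the units of the state.
- get_obs(): the state, without advancing time (a new reading comes with each control period).
- snapshot(name): name is "scene" or "side" or "wrist"; returns a dict with "color" (400x640x3 uint8, red, green, blue), "vertical_fov" (degrees; the focal length in pixels is half the picture's height over the tangent of half this angle, whatever the lens; pixels are square), "cx", "cy" (the principal point, pixels), "R" (3x3) and "t" (3): a world point X has camera coordinates R X + t. Camera axes: x right, y down, z forward; pixel columns grow to the right and rows downward; lengths in m; the calibration is good to about 2 mm. A picture is of the moment at which its call begins. There is no depth.
- workorder.job_done(): hands the job in, once; it reports no verdict.
The state is a dict: "time_s": time; "qpos": joint angles; "dq": joint speeds; "tau": joint torques, N m; "position": TCP position; "tcp_rot": TCP orientation; "force": force on the tool from outside, world axes, zero at the start; "ft_torque": the same for the moment, N m; "grip_width": finger opening in m.
Only numpy, scipy, OpenCV 4.12 (cv2) and the standard library are available. Lean on these libraries where they do the work, as an engineer would, in place of code of your own. Each camera call takes 0.05 s, during which the arm holds its last target. There are 200 camera calls.

## Task

Get the strap-ring feeder ready for the next clogs: pull its tray right out by the black post, put every loose steel ring flat into the magazine tube so that they form one column, and fit the hexagonal key washer on the drive shaft, turned so that its inner tab drops into the keyway and the washer lies fully down on the collar. When everything is in place push the tray fully home, leaving the rest of the bench alone.

Things in the scene. Friction and masses are not known exactly. Their poses are not given: they have to be found in the camera images.
- feeder: green sheet-steel hood, open in front, 170 deep, 250 wide, 96 high, on a base plate 340 x 215 x 8 mm; fixed. Origin on the bench below the middle of the hood's front edge; x points into the hood, away from the robot; z up. Hood at x 0 to 170, plate x -170 to 170. The tray slides along x: tube on its +y side, shaft on its -y side, both hidden under the hood while the tray is home.
- tray (a joint): how far the tray is pulled out towards the feeder's -x, m: 0 home, 0.15 fully out (stop); stays where left, takes about 4 N. Floor 140 x 200 mm, 14 above the bench; front panel 34 high, its outer face at the feeder's x = -6 when home. Tube and shaft are 110 apart, 75 behind the panel's inner face, so 75 in front of the hood when fully out.
- tray_handle (a point): top centre of the black upright post, 18 diameter, that is the tray's handle; free of the tray from 21 to 76 above the bench, 39 in front of the tray's front panel. It moves with the tray; axes as the feeder's.
- tube_mouth (a point): centre of the open top of the steel magazine tube in the tray: inner diameter 42, outer 52, the rim 70 above the bench, the inside 56 deep, the top 3 of the bore widened to 46 diameter. Moves with the tray; axes as the feeder's.
- tube_floor (a point): centre of the tube's floor, 56 below tube_mouth; z up.
- shaft: upright drive shaft in the tray: collar 36 diameter; above it the keyed part, 24 diameter, 18 high; then a plain pilot, 14 diameter, 18 high. Origin on the axis at the collar's top, 32 mm above the bench, where the washer's underside belongs. A keyway 8.4 wide, 5 deep runs down the keyed part on its own +x side. It turns stiffly (0.12 N m), at most 1.3 rad from the feeder's +x, and stays.
- key_washer: hexagonal steel washer, 52 mm across flats, 10 thick, about 120 g, bore 26; a tab 6 wide reaches into the bore to 8.3 from the axis on its own +x side: it clears the pilot at any angle, but passes the keyed part only in the keyway. +x points at the middle of a flat (dark line on top). Origin at the centre of the underside, z up; lies flat on the bench.
- ring1: flat steel ring, 40 outer and 20 inner diameter, 10 thick, 60 g; origin at the centre of the underside, z is its axis; lies flat on the bench. Three to five of these rings are there; all are alike.
- ring2: flat steel ring, 40 outer and 20 inner diameter, 10 thick, 60 g; origin at the centre of the underside, z is its axis; lies flat on the bench. Three to five of these rings are there; all are alike.
- ring3: flat steel ring, 40 outer and 20 inner diameter, 10 thick, 60 g; origin at the centre of the underside, z is its axis; lies flat on the bench. Three to five of these rings are there; all are alike.
- ring4: flat steel ring, 40 outer and 20 inner diameter, 10 thick, 60 g; origin at the centre of the underside, z is its axis; lies flat on the bench. Three to five of these rings are there; all are alike.
- ring5: flat steel ring, 40 outer and 20 inner diameter, 10 thick, 60 g; origin at the centre of the underside, z is its axis; lies flat on the bench. Three to five of these rings are there; all are alike.
- clog: black clog, 270 long, 110 high, beside the work; leave it. Origin under the end of its heel, x towards the toe.
- insole: blue and cork insole blank, 255 long, 14 thick, beside the work; leave it. Origin under the end of its heel, x towards the toe.
Things that resemble listed ones, but are neither listed nor needed, are in the scene too. Leave any brown or orange look-alike of the ring4 alone.

How it is judged:
By the outcome, as a careful person would: the job done as asked, in the order asked, and still so for the second after the job is handed in, with the robot touching nothing.
Of ring1, ring2, ring3, ring4, ring5 only 3 to 5 are there at a start; the rules pass over those that are not, and their reading is None.
At some moment in a run one of key_washer, ring1, ring2, ring3, ring4, ring5 may be knocked a few centimetres aside while the robot is not near it.
It also fails if it takes over 208 s, if anything falls off the work surface, if the arm or the gripper's body presses on something with over 40 N, if the wrist force passes 120 N, or if a joint passes its speed limit or range.

## Working session

There is one attempt and no reset: what is moved stays moved. The work goes in short steps, Python scripts to look and compute and a shell command to move; the robot and the scene stay as the last step left them, time stands still between calls to the robot, and variables do not carry over. Pictures are saved under pics/ and viewed, about 12 in all and at most 16, crops included, and the job is handed in when it is done.

```bash
ls; mkdir -p pics; cat > h.py <<'E'
import numpy as np, cv2
from workcell import get_obs, snapshot, workorder
def snap(n,f):
    s=snapshot(n); cv2.imwrite(f'pics/{f}.png',s['color'][...,::-1]); np.save(f'pics/{f}.npy',s,allow_pickle=True); return s
def load(f): return np.load(f'pics/{f}.npy',allow_pickle=True).item()
def foc(s): return s['color'].shape[0]/2/np.tan(np.radians(s['vertical_fov'])/2)
def ray(s,u,v,z):
    R=np.array(s['R']);t=np.array(s['t']);c=-R.T@t
    d=R.T@np.array([(u-s['cx'])/foc(s),(v-s['cy'])/foc(s),1]); return c+d*(z-c[2])/d[2]
def proj(s,X):
    p=np.array(s['R'])@np.array(X)+np.array(s['t']); return p[:2]/p[2]*foc(s)+[s['cx'],s['cy']]
def ctool(p):  # world point -> shift in tool axes (mm)
    o=get_obs(); w,x,y,z=o['tcp_rot']
    from scipy.spatial.transform import Rotation as Ro
    return Ro.from_quat([x,y,z,w]).inv().apply(np.array(p)-o['position'])*1e3
E
python3 - <<'E'
from h import *
for n in('scene','side','wrist'):
    s=snap(n,n+'0'); print(n,s['vertical_fov'],s['cx'],s['cy'],-np.array(s['R']).T@s['t'])
a=[cv2.imread(f'pics/{n}0.png') for n in('scene','side','wrist')]
print(get_obs())
E
```

```text
pics
scene 44.2031255076605 317.57105299654705 199.61365798031963 [1.42492797 0.34224069 0.85197984]
side 52.43787278445127 325.1588657057709 198.07335259607464 [0.40505201 0.8742648  0.74789069]
wrist 59.29342004276158 318.2466202039832 203.6058576309925 [ 0.10209044 -0.61970795  0.3834038 ]
{'time_s': 0.15, 'qpos': array([-1.04541660e+00,  3.85362765e-01,  6.95562170e-03, -3.34147383e-04,
       -1.19399306e+00, -2.58603358e-01]), 'dq': array([ 0.00067504, -0.0029153 ,  0.00350149,  0.00069702, -0.00021377,
       -0.0012448 ]), 'tau': array([ 1.22760516e-04, -3.91052234e+01,  1.87588030e+01,  4.22233209e+00,
        1.23668337e-02, -1.44147698e-04]), 'position': array([ 0.16466056, -0.60245885,  0.22173011]), 'tcp_rot': array([-6.81142629e-04,  6.06834055e-01,  7.94828134e-01,  4.50851805e-04]), 'force': array([0.44401744, 0.22287435, 0.16263049]), 'ft_torque': array([-0.01216818,  0.01982969,  0.01618685]), 'grip_width': 0.08720017216415814}
```

View pics/scene0.png

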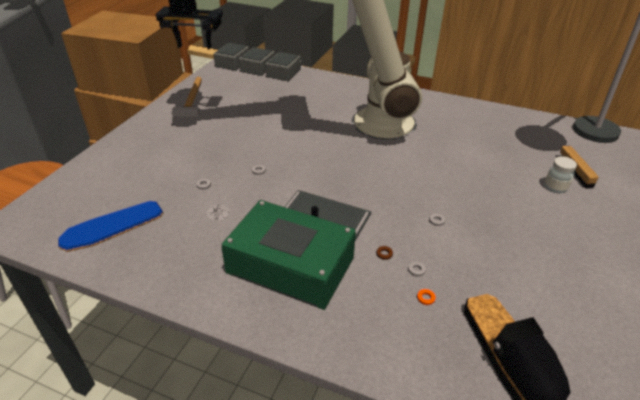

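View pics/side0.png

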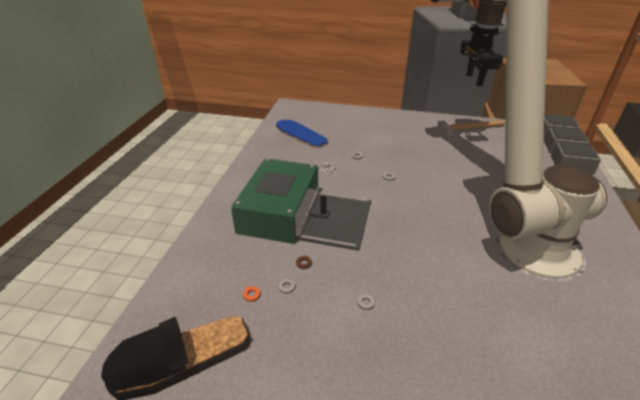

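The scene view shows grey rings at about (204,184), (259,170), (437,219) and (417,269), the washer probably at (218,212), a brown ring at (384,253) and an orange one at (427,297). The side view shows the same things: rings at (357,155), (390,177), (366,302) and (287,286), washer at (328,167). The hood is in the middle and the post is at scene (314,211). Next I'll enlarge these and measure them.

```bash
python3 - <<'E'
from h import *
a=cv2.imread('pics/scene0.png')[155:305,190:450]; b=cv2.imread('pics/side0.png')[145:310,230:400]
A=cv2.resize(a,None,fx=3,fy=3,interpolation=cv2.INTER_CUBIC)
cv2.imwrite('pics/c1.png',A); cv2.imwrite('pics/c2.png',cv2.resize(b,None,fx=3.5,fy=3.5,interpolation=cv2.INTER_CUBIC))
sc,sd=load('scene0'),load('side0')
for n,p,q in[('r1',(204,184),(357,155)),('r2',(259,170),(390,177)),('r3',(437,219),(366,302)),('r4',(417,269),(287,286)),('w',(218,212),(328,167)),('brown',(384,253),(304,262)),('or',(427,297),(251,293))]:
    print(n,ray(sc,*p,.005).round(4),ray(sd,*q,.005).round(4))
E
```

```text
r1 [ 0.5359 -0.3625  0.005 ] [ 0.5362 -0.3672  0.005 ]
r2 [ 0.4161 -0.2524  0.005 ] [ 0.4111 -0.2518  0.005 ]
r3 [0.4246 0.2704 0.005 ] [0.4266 0.2709 0.005 ]
r4 [0.616  0.2643 0.005 ] [0.6149 0.2628 0.005 ]
w [ 0.6236 -0.2636  0.005 ] [ 0.6214 -0.268   0.005 ]
brown [0.5964 0.1791 0.005 ] [0.5944 0.1788 0.005 ]
or [0.6883 0.3042 0.005 ] [0.6907 0.3002 0.005 ]
```

View pics/c1.png

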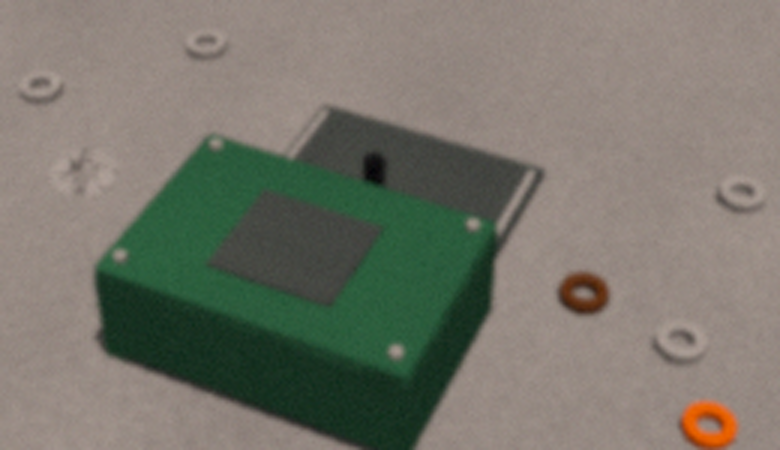

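View pics/c2.png

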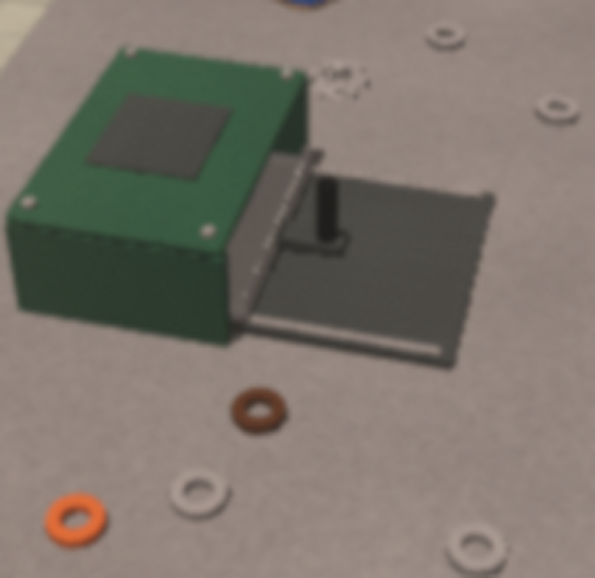

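Confirmed in the crops: four light steel rings and a hexagonal washer with a slotted look at scene (218,212). The brown ring (384,253) and orange ring (427,297) are look-alikes, so I leave them. Next I fit the feeder pose.

```bash
cat > fit.py <<'E'
from h import *
from scipy.optimize import least_squares
sc,sd=load('scene0'),load('side0')
M=[[-.17,.1075,.008],[-.17,-.1075,.008],[0,.125,.096],[0,-.125,.096],[.17,.125,.096],[.17,-.125,.096]]
S1=[(371,212.3),(298.7,190.7),(355,231),(259.3,200.7),(326,281.7),(222.7,244.3)]
S2=[(359.1,249.9),(370,200.7),(295.7,216.4),(317.1,166.4),(232.9,206.4),(266.6,158.7)]
def W(p,m): c,s=np.cos(p[2]),np.sin(p[2]); return np.array([p[0]+c*m[0]-s*m[1],p[1]+s*m[0]+c*m[1],m[2]])
def f(p): return np.concatenate([np.r_[proj(sc,W(p,m))-a,proj(sd,W(p,m))-b] for m,a,b in zip(M,S1,S2)])
r=least_squares(f,[.6,0,0],loss='soft_l1'); p=r.x
print(p, np.degrees(p[2])); print(f(p).round(1).reshape(-1,4))
print('post fit',W(p,[-.045,0,.076]),ray(sc,314.7,207.3,.076),ray(sd,323.4,195.5,.076))
print('tool x',ctool([*W(p,[-.045,0,.04])]))
E
python3 fit.py
```

```text
[ 0.63264901 -0.0064692  -0.0349207 ] -2.0008085589326052
[[ 0.8 -0.7 -0.7 -0.9]
 [-0.5 -0.9  0.6 -0.3]
 [ 1.8 -2.1 -3.2  0.5]
 [ 0.6 -1.8  0.2 -1.3]
 [ 0.3 -0.5 -3.3  0.2]
 [-1.9 -0.4 -3.  -0.9]]
post fit [ 0.58767645 -0.00489808  0.076     ] [ 0.58340841 -0.0067186   0.076     ] [ 0.58472224 -0.01246049  0.076     ]
tool x [464.6785734  565.54564646 182.42556617]
```

```bash
python3 -m pendant '[[461,598,-78,17.3],[461,598,-78,17.3],[461,598,-78,17.3],[461,598,-78,17.3],[461,598,-78,17.3],[461,598,-78,17.3],[461,598,-78,17.3],[461,598,-78,17.3],[461,598,-78,17.3],[461,598,-78,17.3],[461,598,-78,17.3],[461,598,-78,17.3],[461,598,-78,17.3],[461,598,-78,17.3],[461,598,-78,17.3],[461,598,-78,17.3]]' 100 40
python3 - <<'E'
from h import *
s=snap('wrist','w1'); print(get_obs()['position'],get_obs()['tcp_rot'],-np.array(s['R']).T@s['t'])
E
```

```text
time_s: 2.15
position: [0.6194, -0.0018, 0.301]
tcp_rot: [0.0, 0.72, 0.694, 0.0]
force: [0.3, 0.1, 0.1]
grip_width: 0.0864
[ 0.6194871  -0.00173433  0.30103157] [1.15001409e-04 7.19953008e-01 6.94022779e-01 1.91379745e-04] [0.55441374 0.00067914 0.4627909 ]
```

View pics/w1.png

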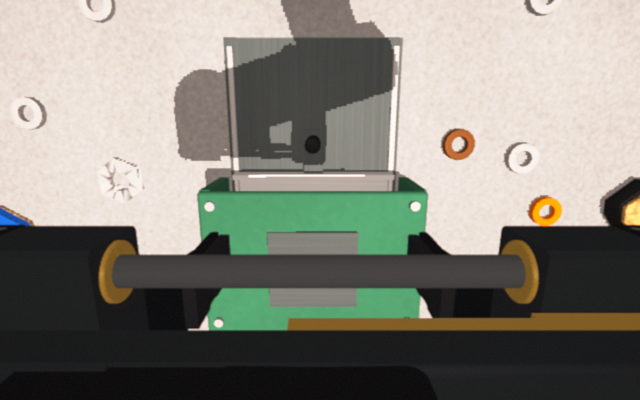

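Wrist view: post top at (312,144), plate front corners (224,39) and (403,39), washer (121,180). Rings at (28,113), (97,6), (544,2) and (522,158).

```bash
python3 - <<'E'
from h import *
s=load('w1')
for n,u,v,z in[('post',312,144,.076),('plate-',224,39,.008),('plate+',403,39,.008),('hoodscrew-',209,207,.098),('hoodscrew+',415,206,.098),('r1',28,113,.01),('r2',97,6,.01),('r3',544,2,.01),('r4',522,158,.01),('w',121,180,.01)]:
    print(n,ray(s,u,v,z).round(4))
im=cv2.imread('pics/w1.png')[145:215,85:160]
cv2.imwrite('pics/c3.png',cv2.resize(im,None,fx=7,fy=7,interpolation=cv2.INTER_CUBIC))
print(ctool([.585,-.008,.032]))
E
```

```text
post [ 0.5834 -0.0067  0.076 ]
plate- [ 0.4607 -0.1079  0.008 ]
plate+ [0.4686 0.1058 0.008 ]
hoodscrew- [ 0.6444 -0.1193  0.098 ]
hoodscrew+ [0.6515 0.1014 0.098 ]
r1 [ 0.5371 -0.3601  0.01  ]
r2 [ 0.4204 -0.2515  0.01  ]
r3 [0.4352 0.2684 0.01  ]
r4 [0.6161 0.2615 0.01  ]
w [ 0.6255 -0.2589  0.01  ]
[ -7.55710794 -34.35019745 269.01591145]
```

View pics/c3.png

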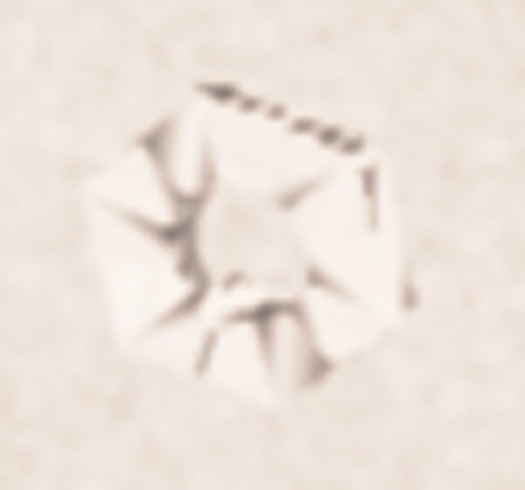

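```bash
python3 -m pendant '[[-6.5,-35.5,100,0],[-6.5,-35.5,150,0],[-6.5,-35.5,200,0],[-6.5,-35.5,250,0],[-6.5,-35.5,269,0],[-6.5,-35.5,269,0],[-6.5,-35.5,269,0],[-6.5,-35.5,269,0]]' 100 40
python3 -m pendant '[[0,0,0,0],[0,0,0,0],[0,0,0,0],[0,0,0,0],[0,0,0,0],[0,0,0,0],[0,0,0,0],[0,0,0,0]]' 0 40
```

```text
time_s: 3.2
position: [0.5857, -0.0056, 0.0335]
tcp_rot: [0.001, 0.719, 0.695, 0.002]
force: [-0.0, -0.4, -0.0]
grip_width: 0.087
time_s: 4.2
position: [0.5842, -0.0072, 0.0315]
tcp_rot: [0.0, 0.719, 0.695, -0.001]
force: [1.3, -5.2, 1.0]
grip_width: 0.0173
```

```bash
python3 -m pendant '[[0.5,-12,0,0],[0.5,-24,0,0],[0.5,-36,0,0],[0.5,-48,0,0],[0.5,-60,0,0],[0.5,-72,0,0],[0.5,-84,0,0],[0.5,-96,0,0],[0.5,-108,0,0],[0.5,-120,0,0],[0.5,-130,0,0],[0.5,-138,0,0],[0.5,-144,0,0],[0.5,-144,0,0]]'
python3 -m pendant '[[0,-2,0,0],[0,-4,0,0],[0,-6,0,0],[0,-8,0,0],[0,-9,0,0],[0,-9,0,0]]'
```

```text
time_s: 5.95
position: [0.439, -0.002, 0.0314]
tcp_rot: [-0.0, 0.719, 0.695, -0.002]
force: [0.9, -9.1, 0.4]
grip_width: 0.0171
time_s: 6.7
position: [0.4367, -0.0017, 0.0315]
tcp_rot: [0.004, 0.719, 0.695, 0.003]
force: [20.6, -24.7, -20.1]
grip_width: 0.0173
```

```bash
python3 -m pendant '[[0,4,0,0],[0,5,0,0],[0,5,0,0],[0,5,0,0],[0,5,0,0],[0,5,0,0]]' 100
python3 -m pendant '[[0,5,-60,0],[0,50,-110,0],[0,100,-170,0],[0,140,-230,0],[0,140,-280,0],[0,140,-280,0],[0,140,-280,0],[0,140,-280,0]]'
python3 - <<'E'
from h import *
s=snap('wrist','w2'); snap('scene','s2');snap('side','d2'); print(get_obs()['position'],get_obs()['tcp_rot'],-np.array(s['R']).T@s['t'])
E
```

```text
time_s: 7.45
position: [0.4365, 0.0001, 0.0316]
tcp_rot: [0.0, 0.719, 0.695, 0.0]
force: [0.2, 0.8, -0.5]
grip_width: 0.0692
time_s: 8.45
position: [0.5751, -0.0049, 0.3093]
tcp_rot: [-0.001, 0.719, 0.695, -0.002]
force: [1.0, -0.1, -0.9]
grip_width: 0.0871
[ 0.5755667  -0.00501982  0.30997913] [-0.00084457  0.71937968  0.6946153  -0.00131915] [ 0.51082203 -0.00248233  0.47142561]
```

View pics/w2.png

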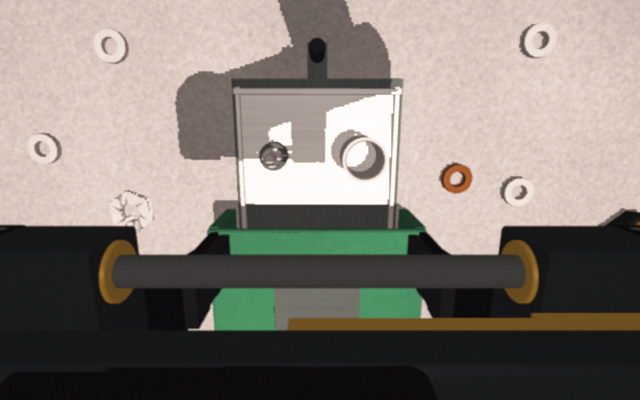

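Wrist view with the tray out: tube mouth about (363,158), shaft about (273,156), post (317,48). Rings at (110,46), (43,149), (540,40) and (518,191), washer (131,211). I'll refine these numerically with an annulus fit and enlarge the tube, shaft and washer.

```bash
cat >> h.py <<'E'
from scipy.ndimage import map_coordinates
def annulus(s,xy0,z=.01,ri=.010,ro=.020,span=.02,sign=1):
    "best-contrast annulus centre near xy0 (bright ring vs surroundings)"
    g=cv2.GaussianBlur(s['color'],(0,0),.7).astype(float).mean(2)
    a=np.linspace(0,2*np.pi,48,endpoint=False)
    R=np.array(s['R']);t=np.array(s['t'])
    def smp(c,rs):
        P=np.concatenate([np.c_[c[0]+r*np.cos(a),c[1]+r*np.sin(a),np.full(48,z)] for r in rs])@R.T+t
        return map_coordinates(g,[P[:,1]/P[:,2]*foc(s)+s['cy'],P[:,0]/P[:,2]*foc(s)+s['cx']],order=1,mode='nearest')
    m=.003; mid=np.linspace(ri+.002,ro-.002,4)
    def sc(c):
        i=smp(c,mid); return sign*(i.mean()-.5*smp(c,[ro+.002,ro+.004]).mean()-.5*smp(c,[max(ri-.003,.001)]).mean())-.3*i.std()
    best=None
    c=np.array(xy0,float)
    for st,n in((span/8,8),(.0005,6)):
        L=[(sc(c+[i*st,j*st]),i,j) for i in range(-n,n+1) for j in range(-n,n+1)]
        b=max(L); c=c+[b[1]*st,b[2]*st]
    return c.round(4),round(b[0],1)
E
python3 - <<'E'
from h import *
w,a,b=load('w2'),load('s2'),load('d2')
G={'r1':(43,149),'r2':(110,46),'r3':(540,40),'r4':(518,191)}
for n,(u,v) in G.items():
    x=ray(w,u,v,.01)[:2]; print(n,x.round(4),annulus(w,x,span=.01),annulus(a,x,span=.015),annulus(b,x,span=.015))
for n,u,v,z in[('post',317,48,.076),('tube',363,158,.07),('shaft',273,156,.068),('w',131,211,.01)]: print(n,ray(w,u,v,z).round(4))
print('tube fit',annulus(w,ray(w,363,158,.07)[:2],z=.07,ri=.023,ro=.026,span=.01))
im=w['color'][...,::-1]
f=lambda c,k:cv2.resize(cv2.convertScaleAbs(c.astype(float),alpha=1),None,fx=k,fy=k,interpolation=cv2.INTER_CUBIC)
A=f(im[130:190,250:395],5.5); A=A[:,:797]
B=im[188:230,108:158].astype(float); B=np.clip((B-120)*1.9,0,255).astype(np.uint8); B=cv2.resize(B,None,fx=6,fy=6,interpolation=cv2.INTER_CUBIC)
C=im[30:62,95:127]; C=cv2.resize(C,(252,252)); D=cv2.resize(im[132:164,28:60],(245,252))
Z=np.zeros((A.shape[0]+252,797,3),np.uint8); Z[:A.shape[0],:A.shape[1]]=A; Z[A.shape[0]:,:300]=B; Z[A.shape[0]:,300:552]=C; Z[A.shape[0]:,552:797]=D
cv2.imwrite('pics/c4.png',Z)
E
```

```text
r1 [ 0.5374 -0.3614] (array([ 0.5369, -0.3639]), np.float64(54.1)) (array([ 0.535 , -0.3662]), np.float64(15.6)) (array([ 0.5379, -0.3666]), np.float64(7.3))
r2 [ 0.4167 -0.2525] (array([ 0.415, -0.255]), np.float64(44.8)) (array([ 0.4135, -0.2558]), np.float64(13.3)) (array([ 0.4157, -0.2572]), np.float64(9.3))
r3 [0.4283 0.2703] (array([0.4278, 0.2716]), np.float64(61.8)) (array([0.4251, 0.2708]), np.float64(18.3)) (array([0.4278, 0.2689]), np.float64(17.8))
r4 [0.6153 0.2622] (array([0.617 , 0.2647]), np.float64(63.3)) (array([0.6148, 0.2635]), np.float64(22.0)) (array([0.6176, 0.2617]), np.float64(18.9))
post [ 0.4397 -0.0009  0.076 ]
tube [0.5569 0.0473 0.07  ]
shaft [ 0.5512 -0.0553  0.068 ]
w [ 0.6245 -0.2605  0.01  ]
tube fit (array([0.5594, 0.0498]), np.float64(51.6))
```

View pics/c4.png

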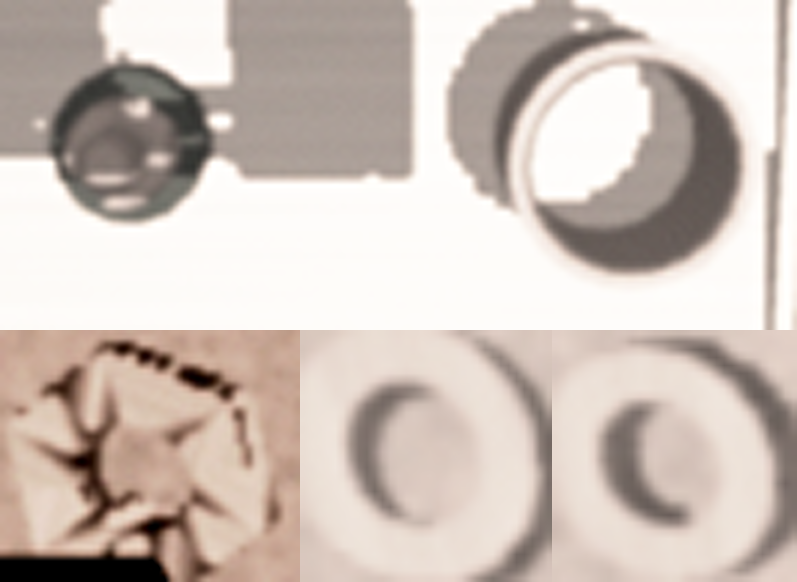

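```bash
python3 -m pendant '[[0,60,50,0],[0,60,100,0],[0,60,150,0],[0,60,165,0],[0,60,165,0],[0,60,165,0],[0,60,165,0]]'
python3 - <<'E'
from h import *
w=load('w2')
for n,u,v,z in[('tube',363.8,158.4,.07),('collar',274,155.8,.032),('pilot',269.1,157.3,.068)]: print(n,ray(w,u,v,z).round(4))
s=snap('wrist','w3'); print(get_obs()['position'],-np.array(s['R']).T@s['t'])
x=[.557,.048]; print(proj(s,[.557,.048,.07]),proj(s,[.551,-.056,.05]))
E
```

```text
time_s: 9.48
position: [0.6375, -0.0068, 0.149]
tcp_rot: [0.001, 0.719, 0.695, 0.002]
force: [-0.5, 0.7, -0.3]
grip_width: 0.0872
tube [0.5574 0.0482 0.07  ]
collar [ 0.5546 -0.0588  0.032 ]
pilot [ 0.5525 -0.0599  0.068 ]
[ 0.63721804 -0.00689311  0.14863744] [ 0.57185332 -0.00457908  0.31057451]
[397.18018919  88.44662931] [243.54678925  86.97223395]
```

View pics/w3.png

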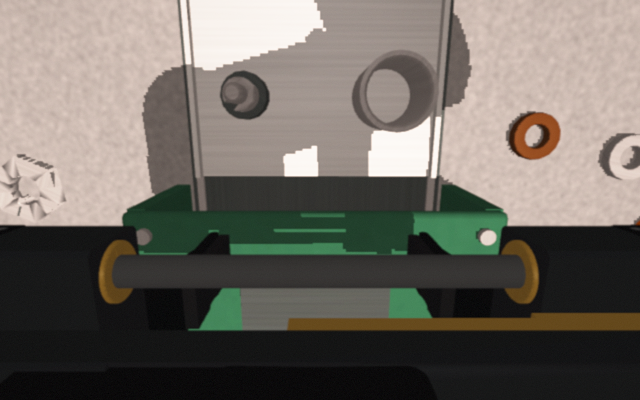

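```bash
python3 - <<'E'
from h import *
s=load('w3'); im=s['color'][...,::-1].astype(float)
A=cv2.resize(np.clip(im[65:125,215:275]*2.2,0,255).astype(np.uint8),(480,480),interpolation=cv2.INTER_CUBIC)
B=cv2.resize(im[45:139,350:412+32].astype(np.uint8),(313,313),interpolation=cv2.INTER_CUBIC)
Z=np.zeros((480,800,3),np.uint8);Z[:,:480]=A;Z[:313,487:]=B;cv2.imwrite('pics/c5.png',Z)
E
```

```text
(no output)
```

View pics/c5.png

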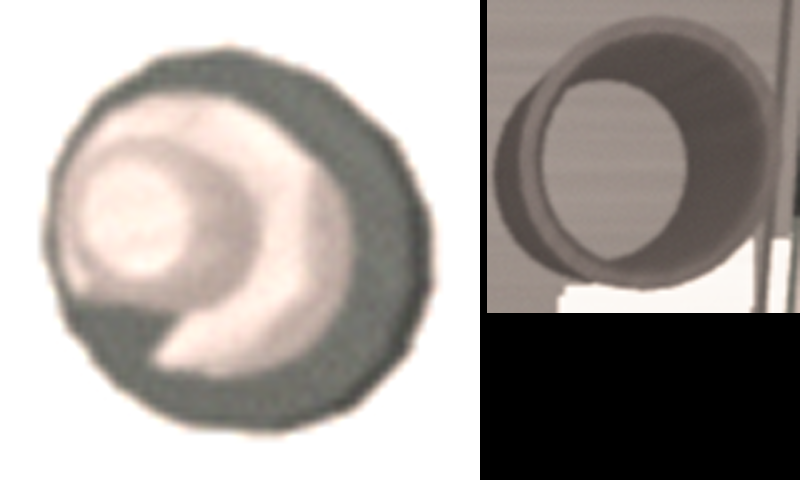

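```bash
python3 - <<'E'
from h import *
from scipy.optimize import least_squares
s=load('w3')
q=lambda u,v:(215+(u+.5)/8-.5,65+(v+.5)/8-.5)
t=ray(s,398.7,90.5,.07); c=ray(s,*q(237,241),.032); k=ray(s,*q(135,220),.068)
print('tube',t.round(4),'collar',c.round(4),'pilot top',k.round(4),'dist',np.hypot(*(t-c)[:2]).round(4), 'ang', np.degrees(np.arctan2(*(-(t-c)[:2]*[1,-1]))).round(2))
for n,p in(('A',(68,300)),('B',(150,362)),('C',(183,312))):
    X=ray(s,*q(*p),.05)-c; print(n,(X[:2]*1e3).round(1),np.hypot(*X[:2]).round(4),np.degrees(np.arctan2(X[1],X[0])).round(1))
E
```

```text
tube [0.5583 0.049  0.07  ] collar [ 0.5551 -0.0596  0.032 ] pilot top [ 0.5553 -0.0607  0.068 ] dist 0.1086 ang -1.68
A [  5.6 -11.9] 0.0132 -64.9
B [11.1 -5.1] 0.0123 -24.7
C [ 7.  -1.8] 0.0072 -14.4
```

Shaft keyway corners agree on a world angle of about -45°. The tube is at (0.558, 0.049), the shaft at (0.555, -0.060), and they're about 109 mm apart (110 expected). I'll take ring 4 first.

```bash
python3 -m pendant '[[60,-7,0,0],[120,-14,0,0],[180,-21,0,0],[240,-28,40,0],[269,-31,90,0],[269,-31,90,0],[269,-31,120,0],[269,-31,135,0],[269,-31,144,0],[269,-31,144,0],[269,-31,144,0],[269,-31,144,0]]' 69 25
python3 -m pendant '[[0,0,0,0],[0,0,0,0],[0,0,0,0],[0,0,0,0],[0,0,0,0],[0,0,0,0]]' 0 25
```

```text
time_s: 11.02
position: [0.6153, 0.263, 0.0035]
tcp_rot: [0.0, 0.719, 0.695, 0.001]
force: [0.5, 0.4, 0.3]
grip_width: 0.06
time_s: 11.78
position: [0.6149, 0.2629, 0.0026]
tcp_rot: [0.0, 0.719, 0.695, 0.0]
force: [-0.3, -0.7, 0.6]
grip_width: 0.0383
```

```bash
python3 -c "
from h import *
print(get_obs()['qpos'])"
python3 -m pendant '[[0,0,0,0],[0,0,-2,0],[0,0,-2,0],[0,0,-2,-10],[0,0,-2,-20],[0,0,-2,-30],[0,0,-2,-40],[0,0,-2,-50],[0,0,-2,-60],[0,0,-2,-70],[0,0,-2,-80],[0,0,-2,-90],[0,0,-2,-90],[0,0,-2,-90],[0,0,-2,-90]]' 69 25
python3 -m pendant '[[0,0,0,0],[0,0,0,0],[0,0,0,0],[0,0,0,0],[0,0,0,0],[0,0,0,0]]' 0 25
```

```text
[ 6.45329173e-01  6.65356546e-01 -1.12254764e-01 -7.74548600e-06
 -7.93137500e-01 -2.25121627e+00]
time_s: 13.65
position: [0.6148, 0.2628, 0.0045]
tcp_rot: [-0.0, 0.018, 1.0, -0.0]
force: [-0.1, -0.0, 0.3]
grip_width: 0.0599
time_s: 14.4
position: [0.6149, 0.2628, 0.0046]
tcp_rot: [0.0, 0.018, 1.0, 0.0]
force: [0.4, -0.2, 0.2]
grip_width: 0.0385
```

```bash
python3 -m pendant '[[0,0,-40,0],[0,0,-90,0],[10,-45,-95,0],[22,-100,-95,0],[35,-155,-95,0],[47,-205,-95,0],[49,-215.5,-95,0],[49,-215.5,-95,0],[49,-215.5,-90,0],[49,-215.5,-80,0],[49,-215.5,-74,0],[49,-215.5,-74,0],[49,-215.5,-74,0]]'
python3 -m pendant '[[0,0,2,0],[0,0,4,0],[0,0,6,0],[0,0,6,0]]'
```

```text
time_s: 16.02
position: [0.5585, 0.0494, 0.0785]
tcp_rot: [0.0, 0.017, 1.0, -0.0]
force: [-1.0, -0.0, -0.7]
grip_width: 0.0389
time_s: 16.52
position: [0.5582, 0.0491, 0.0724]
tcp_rot: [-0.0, 0.018, 1.0, -0.0]
force: [-0.7, -0.5, -0.5]
grip_width: 0.0385
```

```bash
python3 -m pendant '[[0,0,0,0],[0,0,0,0],[0,0,0,0],[0,0,-30,0],[0,35,-85,0],[0,70,-85,0],[0,70,-85,0],[0,70,-85,0],[0,70,-85,0]]' 69
python3 - <<'E'
from h import *
s=snap('wrist','w4'); p=proj(s,[.5582,.0493,.03]); print(p,get_obs()['position'])
u,v=p.round().astype(int); im=s['color'][max(v-60,0):v+60,u-60:u+60,::-1]
cv2.imwrite('pics/c6.png',cv2.resize(im,None,fx=4,fy=4,interpolation=cv2.INTER_CUBIC))
for n in('scene','side'):
    s=snap(n,n+'4')
    for k,x in{'r1':(.537,-.3635),'r2':(.4155,-.254),'r3':(.428,.2705)}.items(): print(n,k,annulus(s,x,span=.03))
E
```

```text
time_s: 17.65
position: [0.5603, 0.1182, 0.1569]
tcp_rot: [-0.001, 0.018, 1.0, -0.0]
force: [-0.3, 0.3, 0.3]
grip_width: 0.0601
[318.10605694 111.32011378] [0.56046324 0.11816396 0.15697348]
scene r1 (array([ 0.5347, -0.3662]), np.float64(15.9))
scene r2 (array([ 0.4132, -0.2562]), np.float64(13.8))
scene r3 (array([0.4252, 0.271 ]), np.float64(18.8))
side r1 (array([ 0.5375, -0.3672]), np.float64(8.3))
side r2 (array([ 0.416 , -0.2572]), np.float64(9.5))
side r3 (array([0.428, 0.269]), np.float64(18.6))
```

View pics/c6.png

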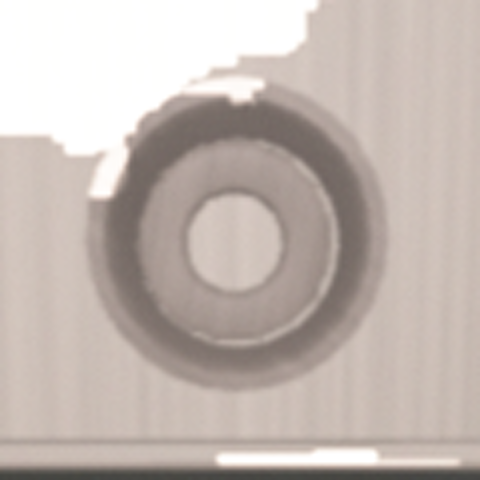

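Crop: the first ring lies flat and centred on the tube floor. Now ring 3.

```bash
python3 -m pendant '[[40,43,0,0],[80,86,30,0],[120,128,70,0],[138,148,100,0],[138,148,120,0],[138,148,135,0],[138,148,148,0],[138,148,152,0],[138,148,152,0],[138,148,152,0]]' 69 25
python3 -m pendant '[[0,0,0,0],[0,0,0,0],[0,0,0,0],[0,0,0,0],[0,0,0,0],[0,0,0,0]]' 0 25
python3 -m pendant '[[0,0,0,0],[0,0,0,0],[0,0,0,10],[0,0,0,20],[0,0,0,30],[0,0,0,40],[0,0,0,50],[0,0,0,60],[0,0,0,70],[0,0,0,80],[0,0,0,90],[0,0,0,90],[0,0,0,90],[0,0,0,90]]' 69 25
python3 -m pendant '[[0,0,0,0],[0,0,0,0],[0,0,0,0],[0,0,0,0],[0,0,0,0],[0,0,0,0]]' 0 25
```

```text
time_s: 19.05
position: [0.4285, 0.2721, 0.0061]
tcp_rot: [0.0, 0.018, 1.0, 0.001]
force: [0.7, -0.4, -0.1]
grip_width: 0.06
time_s: 19.8
position: [0.4281, 0.272, 0.0057]
tcp_rot: [0.0, 0.018, 1.0, 0.0]
force: [-0.7, -0.1, 2.4]
grip_width: 0.038
time_s: 21.55
position: [0.4281, 0.2719, 0.0055]
tcp_rot: [0.0, 0.719, 0.695, -0.0]
force: [-0.6, 0.3, -0.8]
grip_width: 0.0602
time_s: 22.3
position: [0.428, 0.2719, 0.0055]
tcp_rot: [0.0, 0.719, 0.695, -0.0]
force: [-0.2, 0.6, 0.7]
grip_width: 0.0386
```

```bash
python3 -m pendant '[[0,0,-40,0],[0,0,-90,0],[-45,28,-95,0],[-95,60,-95,0],[-145,92,-95,0],[-195,124,-95,0],[-218,138,-95,0],[-218,138,-95,0],[-218,138,-90,0],[-218,138,-80,0],[-218,138,-74,0],[-218,138,-70,0],[-218,138,-68,0],[-218,138,-68,0],[-218,138,-68,0]]'
```

```text
time_s: 24.18
position: [0.5585, 0.0492, 0.0738]
tcp_rot: [0.0, 0.719, 0.695, 0.0]
force: [-0.4, 0.6, -0.4]
grip_width: 0.0385
```

```bash
python3 -m pendant '[[0,0,0,0],[0,0,0,0],[0,0,0,0],[0,0,-30,0],[0,35,-85,0],[0,70,-85,0],[0,70,-85,0],[0,70,-85,0],[0,70,-85,0]]' 69
python3 - <<'E'
from h import *
s=snap('wrist','w5'); print(get_obs()['position'])
a=np.linspace(0,6.283,36)
for f,z in(('w4',.024),('w5',.034)):
    w=load(f); g=w['color'].mean(2)
    for r in(.004,.008,.010,.012,.015,.018,.0205):
        v=[g[tuple(proj(w,[.5582+r*np.cos(t),.0493+r*np.sin(t),z]).round().astype(int)[::-1])] for t in a]
        print(f,r,np.round(np.mean(v)),np.round(np.std(v),1))
for n in('scene','side'):
    s=snap(n,n+'5')
    for k,x in{'r1':(.537,-.3635),'r2':(.4155,-.254)}.items(): print(n,k,annulus(s,x,span=.03))
E
```

```text
time_s: 25.3
position: [0.6272, 0.0466, 0.1581]
tcp_rot: [-0.0, 0.719, 0.695, -0.001]
force: [0.1, 0.2, 0.2]
grip_width: 0.06
[0.62738164 0.04671472 0.15825583]
w4 0.004 197.0 2.3
w4 0.008 189.0 14.6
w4 0.01 165.0 19.3
w4 0.012 154.0 7.1
w4 0.015 158.0 3.7
w4 0.018 157.0 7.6
w4 0.0205 131.0 14.5
w5 0.004 154.0 2.3
w5 0.008 139.0 20.0
w5 0.01 119.0 17.7
w5 0.012 120.0 2.4
w5 0.015 123.0 3.2
w5 0.018 114.0 4.7
w5 0.0205 86.0 7.7
scene r1 (array([ 0.5347, -0.3662]), np.float64(16.2))
scene r2 (array([ 0.4132, -0.2558]), np.float64(13.5))
side r1 (array([ 0.5375, -0.3667]), np.float64(7.5))
side r2 (array([ 0.416 , -0.2572]), np.float64(9.4))
```

```bash
python3 -m pendant '[[-50,-33,0,0],[-100,-65,0,0],[-150,-98,0,0],[-200,-130,0,0],[-250,-163,30,0],[-300,-195,60,0],[-308.5,-201,100,0],[-308.5,-201,125,0],[-308.5,-201,142,0],[-308.5,-201,150,0],[-308.5,-201,153,0],[-308.5,-201,153,0],[-308.5,-201,153,0]]' 69 25
python3 -m pendant '[[0,0,0,0],[0,0,0,0],[0,0,0,0],[0,0,0,0],[0,0,0,0],[0,0,0,0]]' 0 25
python3 -m pendant '[[0,0,0,0],[0,0,0,0],[0,0,0,-10],[0,0,0,-20],[0,0,0,-30],[0,0,0,-40],[0,0,0,-50],[0,0,0,-60],[0,0,0,-70],[0,0,0,-80],[0,0,0,-90],[0,0,0,-90],[0,0,0,-90],[0,0,0,-90]]' 69 25
python3 -m pendant '[[0,0,0,0],[0,0,0,0],[0,0,0,0],[0,0,0,0],[0,0,0,0],[0,0,0,0]]' 0 25
```

```text
time_s: 27.08
position: [0.4171, -0.2546, 0.0062]
tcp_rot: [0.001, 0.719, 0.695, 0.0]
force: [0.7, -0.7, 0.1]
grip_width: 0.0596
time_s: 27.82
position: [0.4166, -0.2545, 0.0057]
tcp_rot: [0.0, 0.719, 0.695, 0.0]
force: [0.3, 0.5, 2.2]
grip_width: 0.0382
time_s: 29.58
position: [0.4165, -0.2545, 0.0055]
tcp_rot: [-0.0, 0.018, 1.0, 0.0]
force: [-0.6, -0.8, -1.0]
grip_width: 0.06
time_s: 30.32
position: [0.4165, -0.2545, 0.0055]
tcp_rot: [-0.0, 0.018, 1.0, 0.0]
force: [0.1, 0.6, 0.2]
grip_width: 0.0384
```

```bash
python3 -m pendant '[[0,0,-40,0],[0,0,-90,0],[-22,50,-95,0],[-44,102,-95,0],[-66,155,-95,0],[-88,207,-95,0],[-110,259,-95,0],[-126,300,-95,0],[-131,308.5,-95,0],[-131,308.5,-95,0],[-131,308.5,-85,0],[-131,308.5,-76,0],[-131,308.5,-71,0],[-131,308.5,-68,0],[-131,308.5,-68,0],[-131,308.5,-68,0]]'
```

```text
time_s: 32.33
position: [0.5585, 0.0493, 0.0738]
tcp_rot: [0.0, 0.018, 1.0, 0.0]
force: [-0.2, -0.5, -1.2]
grip_width: 0.0382
```

```bash
python3 -m pendant '[[0,0,0,0],[0,0,0,0],[0,0,0,0],[0,0,-30,0],[0,35,-85,0],[0,70,-85,0],[0,70,-85,0],[0,70,-85,0],[0,70,-85,0]]' 69
cat > chk.py <<'E'
from h import *
import sys
f,z=sys.argv[1],float(sys.argv[2]); w=snap('wrist',f); print(get_obs()['position'])
a=np.linspace(0,6.283,36); g=w['color'].mean(2)
for r in(.004,.008,.012,.015,.018):
    v=[g[tuple(proj(w,[.5582+r*np.cos(t),.0493+r*np.sin(t),z]).round().astype(int)[::-1])] for t in a]
    print(r,np.round(np.mean(v)),np.round(np.std(v),1))
for n in('scene','side'):
    s=snap(n,n+f)
    for k,x in{'r1':(.537,-.3635)}.items(): print(n,k,annulus(s,x,span=.03))
E
python3 chk.py w6 .044
```

```text
time_s: 33.45
position: [0.5603, 0.1182, 0.1579]
tcp_rot: [-0.001, 0.018, 1.0, -0.0]
force: [-0.1, 0.1, -0.1]
grip_width: 0.0599
[0.56047337 0.11818415 0.15799396]
0.004 197.0 2.1
0.008 179.0 23.4
0.012 158.0 3.8
0.015 159.0 4.6
0.018 153.0 7.8
scene r1 (array([ 0.5352, -0.3657]), np.float64(16.0))
side r1 (array([ 0.5375, -0.3677]), np.float64(6.6))
```

```bash
python3 -m pendant '[[0,-60,0,0],[1,-120,0,0],[2,-180,0,0],[3,-240,0,0],[4,-300,0,0],[5,-360,0,0],[6,-420,40,0],[6,-475,70,0],[6,-482.5,110,0],[6,-482.5,130,0],[6,-482.5,145,0],[6,-482.5,152.5,0],[6,-482.5,152.5,0],[6,-482.5,152.5,0]]' 69 25
python3 -m pendant '[[0,0,0,0],[0,0,0,0],[0,0,0,0],[0,0,0,0],[0,0,0,0],[0,0,0,0]]' 0 25
python3 -m pendant '[[0,0,0,0],[0,0,0,0],[0,0,0,10],[0,0,0,20],[0,0,0,30],[0,0,0,40],[0,0,0,50],[0,0,0,60],[0,0,0,70],[0,0,0,80],[0,0,0,90],[0,0,0,90],[0,0,0,90],[0,0,0,90]]' 69 25
python3 -m pendant '[[0,0,0,0],[0,0,0,0],[0,0,0,0],[0,0,0,0],[0,0,0,0],[0,0,0,0]]' 0 25
```

```text
time_s: 35.35
position: [0.5387, -0.3629, 0.0073]
tcp_rot: [0.001, 0.017, 1.0, -0.0]
force: [-0.6, 0.5, -0.3]
grip_width: 0.0604
time_s: 36.1
position: [0.5379, -0.3629, 0.0064]
tcp_rot: [0.0, 0.018, 1.0, -0.0]
force: [-0.9, -0.2, 3.3]
grip_width: 0.038
time_s: 37.85
position: [0.5378, -0.3628, 0.0059]
tcp_rot: [-0.0, 0.719, 0.695, -0.0]
force: [0.0, 0.4, -0.3]
grip_width: 0.06
time_s: 38.6
position: [0.5378, -0.3629, 0.006]
tcp_rot: [0.0, 0.719, 0.695, -0.0]
force: [-0.9, 0.1, -0.2]
grip_width: 0.0381
```

```bash
python3 -m pendant '[[0,0,-40,0],[0,0,-90,0],[60,1,-95,0],[120,2,-95,0],[180,3,-95,0],[240,4,-95,0],[300,5,-95,0],[355,5,-95,0],[400,6,-95,0],[412.5,6,-95,0],[412.5,6,-95,0],[412.5,6,-85,0],[412.5,6,-76,0],[412.5,6,-71,0],[412.5,6,-68,0],[412.5,6,-68,0],[412.5,6,-68,0]]'
```

```text
time_s: 40.72
position: [0.5585, 0.0492, 0.0743]
tcp_rot: [0.0, 0.719, 0.695, 0.0]
force: [0.2, -0.3, -0.3]
grip_width: 0.0383
```

```bash
python3 -m pendant '[[0,0,0,0],[0,0,0,0],[0,0,0,0],[0,0,-30,0],[0,35,-85,0],[0,70,-85,0],[0,70,-85,0],[0,70,-85,0],[0,70,-85,0]]' 69
python3 chk.py w7 .054
python3 -m pendant '[[-60,8,0,0],[-120,16,0,0],[-180,24,0,0],[-240,32,0,0],[-300,50,0,0],[-308,53,0,0],[-308,53,0,0],[-308,53,0,0],[-308,53,0,0]]' 80
python3 - <<'E'
from h import *
w7=load('w7'); s=snap('wrist','w8'); print(get_obs()['position'])
u,v=proj(w7,[.5582,.0493,.05]).round().astype(int); A=cv2.resize(w7['color'][max(v-50,0):v+50,u-50:u+50,::-1],(300,300),interpolation=cv2.INTER_CUBIC)
u,v=proj(s,[.6245,-.2605,.01]).round().astype(int); print(u,v,s['color'][v-50:v+50,u-50:u+50].mean())
im=s['color'][v-50:v+50,u-50:u+50,::-1].astype(float)
B=cv2.resize(np.clip((im-90)*1.55,0,255).astype(np.uint8),(500,500),interpolation=cv2.INTER_CUBIC)
Z=np.zeros((500,800,3),np.uint8); Z[:300,:300]=A; Z[:,300:]=B; cv2.imwrite('pics/c7.png',Z)
E
```

```text
time_s: 41.85
position: [0.6272, 0.0466, 0.1586]
tcp_rot: [-0.0, 0.719, 0.695, -0.001]
force: [-0.3, -0.5, -0.0]
grip_width: 0.0602
[0.62736249 0.04670095 0.15875744]
0.004 153.0 2.0
0.008 125.0 30.0
0.012 121.0 2.3
0.015 122.0 2.7
0.018 115.0 5.0
scene r1 (array([ 0.569 , -0.3392]), np.float64(0.9))
side r1 (array([ 0.5375, -0.3508]), np.float64(0.3))
time_s: 43.12
position: [0.6706, -0.2613, 0.1596]
tcp_rot: [0.0, 0.719, 0.695, 0.0]
force: [0.5, -0.1, -0.1]
grip_width: 0.0699
[ 0.67057659 -0.26145538  0.15956327]
317 139 103.09343333333334
```

View pics/c7.png

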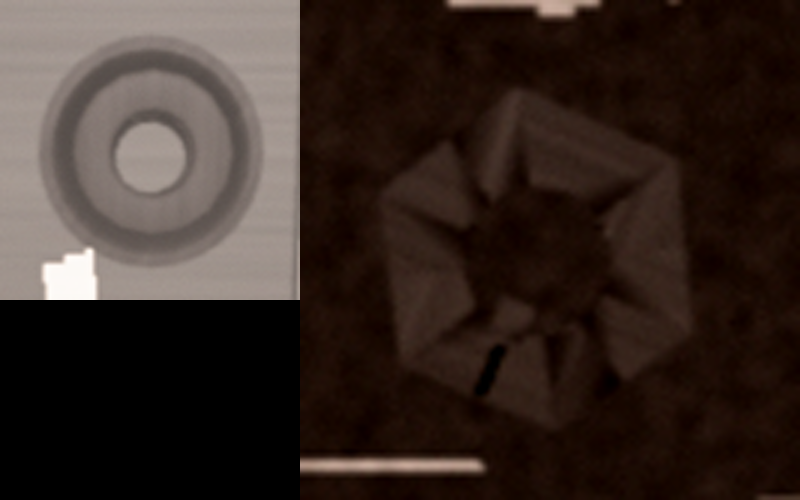

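Crop: four rings stacked flat and concentric in the tube. On the washer, the dark line is at (490,370) and the tab at (515,318), pointing down and to the left. I'll fit the hexagon.

```bash
python3 - <<'E'
from h import *
from scipy.optimize import least_squares
s=load('w8'); u0,v0=proj(s,[.6245,-.2605,.01]).round().astype(int)
C=[(480.5,395,0)]
P=[(518,90),(677,160),(690,328),(558,428),(403,362),(385,195)]
q=lambda u,v:(u0-50+(u-300+.5)/5-.5, v0-50+(v+.5)/5-.5)
W=np.array([ray(s,*q(*p),.010)[:2] for p in P])
f=lambda x:(W-[[x[0]+.03002*np.cos(x[2]+a),x[1]+.03002*np.sin(x[2]+a)] for a in np.radians([-150+0,150,90,30,-30,-90])]).ravel()
best=None
for y in np.radians(np.arange(-180,180,30)):
    r=least_squares(f,[*W.mean(0),y]); 
    if best is None or r.cost<best.cost: best=r
print(W.mean(0),best.x[:2],np.degrees(best.x[2]),(f(best.x)*1e3).round(1))
c=best.x[:2]
for p in((490,370),(515,318),(500,348),(482,392)):
    d=ray(s,*q(*p),.01)[:2]-c; print(p,np.degrees(np.arctan2(d[1],d[0])).round(1),np.hypot(*d).round(4))
E
```

```text
[ 0.62648531 -0.26275589] [ 0.62648531 -0.26275589] -25.450485754101273 [ 0.8 -0.1  0.4 -0.2 -0.6 -0.8 -0.6  0.1 -0.4  0.1  0.5  0.9]
(490, 370) -26.6 0.0207
(515, 318) -25.2 0.0105
(500, 348) -26.5 0.0164
(482, 392) -25.9 0.0249
```

```bash
python3 -c "
from h import *
print(get_obs()['qpos'])"
python3 -m pendant '[[-3,-44,40,-6.5],[-3,-44,90,-6.5],[-3,-44,125,-6.5],[-3,-44,145,-6.5],[-3,-44,154,-6.5],[-3,-44,155.5,-6.5],[-3,-44,155.5,-6.5],[-3,-44,155.5,-6.5]]' 80 25
python3 -m pendant '[[0,0,0,0],[0,0,0,0],[0,0,0,0],[0,0,0,0],[0,0,0,0],[0,0,0,0]]' 0 25
```

```text
[-1.47902505e-01  5.87920144e-01  1.86993755e-01 -6.32740135e-05
 -1.16945909e+00 -1.45602991e+00]
time_s: 44.18
position: [0.627, -0.2645, 0.0048]
tcp_rot: [0.001, 0.679, 0.734, 0.001]
force: [-0.5, 0.0, -0.2]
grip_width: 0.0697
time_s: 44.92
position: [0.6263, -0.2644, 0.0037]
tcp_rot: [0.0, 0.679, 0.734, -0.0]
force: [-0.8, -0.1, 2.0]
grip_width: 0.0515
```

```bash
python3 -m pendant '[[0,0,0,0],[0,0,0,0],[0,0,0,-10],[0,0,0,-20],[0,0,0,-30],[0,0,0,-40],[0,0,0,-50],[0,0,0,-60],[0,0,0,-60],[0,0,0,-60],[0,0,0,-60]]' 80 25
python3 -m pendant '[[0,0,0,0],[0,0,0,0],[0,0,0,0],[0,0,0,0],[0,0,0,0],[0,0,0,0]]' 0 25
python3 - <<'E'
from h import *
o=get_obs(); w,x,y,z=o['tcp_rot']; print('jaw',np.degrees(np.arctan2(2*x*y,x*x-y*y)),'xT',x*x-y*y,2*x*y)
print(ctool([.5551,-.0602,.1]),o['position'])
E
```

```text
time_s: 46.3
position: [0.6263, -0.2644, 0.0035]
tcp_rot: [-0.0, 0.221, 0.975, 0.0]
force: [-0.9, 0.4, -0.0]
grip_width: 0.0699
time_s: 47.05
position: [0.6263, -0.2644, 0.0036]
tcp_rot: [-0.0, 0.221, 0.975, 0.0]
force: [-0.6, -0.5, 0.4]
grip_width: 0.0517
jaw 154.4841924054935 xT -0.9024664742835077 0.43076009878003646
[152.24171286 153.58852353 -96.43781722] [ 0.62633204 -0.26438759  0.00356012]
```

```bash
python3 -m pendant '[[0,0,-50,0],[0,0,-100,0],[40,40,-100,5],[80,80,-100,10],[120,120,-100,15],[152,153.5,-100,19.5],[152,153.5,-100,19.5],[152,153.5,-100,19.5],[152,153.5,-85,19.5],[152,153.5,-70,19.5],[152,153.5,-60,19.5],[152,153.5,-54,19.5],[152,153.5,-54,19.5],[152,153.5,-54,19.5]]'
```

```text
time_s: 48.8
position: [0.5557, -0.0604, 0.0579]
tcp_rot: [0.0, 0.383, 0.924, 0.0]
force: [-0.2, 0.3, -1.2]
grip_width: 0.0517
```

```bash
python3 -m pendant '[[0,0,2,0],[0,0,4,0],[0,0,6,0],[0,0,7,0],[0,0,7,0]]'
```

```text
time_s: 49.42
position: [0.5552, -0.0604, 0.0504]
tcp_rot: [-0.0, 0.383, 0.924, -0.0]
force: [0.2, 0.2, -1.8]
grip_width: 0.0515
```

```bash
python3 -m pendant '[[0,0,2,0],[0,0,4,0],[0,0,6,0],[0,0,8,0],[0,0,10,0],[0,0,12,0],[0,0,13,0],[0,0,14,0],[0,0,14,0]]'
```

```text
time_s: 50.55
position: [0.5552, -0.0604, 0.0365]
tcp_rot: [-0.0, 0.383, 0.924, -0.0]
force: [0.6, 0.2, -1.9]
grip_width: 0.0517
```

```bash
python3 -m pendant '[[0,0,1,0],[0,0,1.5,0],[0,0,1.5,0]]'
python3 -m pendant '[[0,0,0,0],[0,0,0,0],[0,0,0,0],[0,0,0,0],[0,0,-40,0],[0,0,-80,0],[0,40,-110,0],[0,70,-110,0],[0,70,-110,0],[0,70,-110,0],[0,70,-110,0]]' 80
python3 - <<'E'
from h import *
s=snap('wrist','w9'); print(get_obs()['position'])
u,v=proj(s,[.5552,-.0604,.042]).round().astype(int); print(u,v)
im=s['color'][max(v-50,0):v+50,u-50:u+50,::-1]; print(im.mean())
A=cv2.resize(im,(500,int(5*im.shape[0])),interpolation=cv2.INTER_CUBIC); cv2.imwrite('pics/c8.png',A)
snap('scene','s9');snap('side','d9')
E
```

```text
time_s: 50.92
position: [0.5554, -0.0604, 0.0355]
tcp_rot: [0.0, 0.383, 0.924, 0.0]
force: [-1.3, 1.4, 3.1]
grip_width: 0.0515
time_s: 52.3
position: [0.6039, -0.0115, 0.1446]
tcp_rot: [-0.001, 0.383, 0.924, -0.0]
force: [0.5, -0.6, 0.1]
grip_width: 0.0692
[ 0.60413633 -0.01152329  0.14479837]
318 111
175.97986666666668
```

View pics/c8.png

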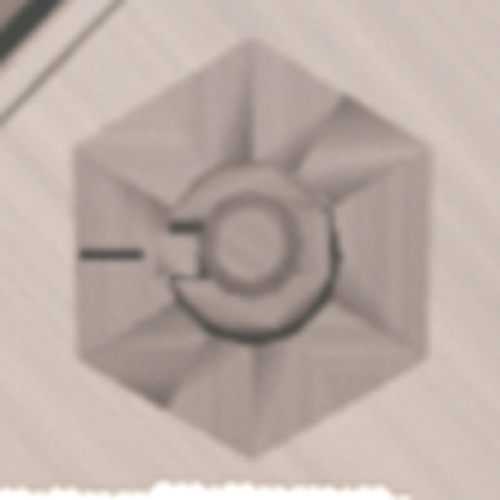

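The tab sits in the keyway on the left at (185,255), with the dark line at (110,254), and the contact force flipped at an underside of about 0.032. I'll cross-check the seated height from the hexagon's apparent size, using the earlier bench view as reference.

```bash
python3 - <<'E'
from h import *
from scipy.optimize import least_squares
def zfit(f,c,P,off):
    s=load(f);u0,v0=proj(s,c).round().astype(int)
    Q=np.array([(u0-50+(u-off+.5)/5-.5, v0-50+(v+.5)/5-.5) for u,v in P])
    def g(x): return np.concatenate([proj(s,[x[0]+.03002*np.cos(x[2]+a),x[1]+.03002*np.sin(x[2]+a),x[3]])-q for a,q in zip(np.radians([-150,150,90,30,-30,-90]),Q)])
    r=min((least_squares(g,[c[0],c[1],y,c[2]],x_scale=[.01,.01,.1,.01]) for y in np.radians(np.arange(-180,180,30))),key=lambda r:r.cost)
    return r.x.round(4),np.degrees(r.x[2]).round(1),r.cost
print(zfit('w8',[.6245,-.2605,.01],[(518,90),(677,160),(690,328),(558,428),(403,362),(385,195)],300))
print(zfit('w9',[.5552,-.0604,.042],[(253,38),(430,148),(430,357),(253,460),(77,357),(75,147)],0))
E
```

```text
(array([ 0.627 , -0.2628, -0.4441,  0.0027]), np.float64(-25.4), np.float64(0.4227539543542189))
(array([ 0.5555, -0.0598,  0.2609,  0.0391]), np.float64(14.9), np.float64(0.4206245173301745))
```

```bash
python3 -c "
from h import *
print(ctool([.5553,-.0603,.046]))"
```

```text
[ 7.07596513e-02 -6.92397308e+01  9.90320687e+01]
```

```bash
python3 -m pendant '[[0,-35,0,0],[0,-69,0,0],[0,-69,0,0],[0,-69,0,0],[0,-69,40,0],[0,-69,70,0],[0,-69,85,0],[0,-69,93,0],[0,-69,97,0],[0,-69,99,0],[0,-69,99,0],[0,-69,99,0]]' 36 25
python3 -m pendant '[[0,0,1,0],[0,0,2,0],[0,0,3,0],[0,0,4,0],[0,0,4.5,0],[0,0,4.5,0]]'
```

```text
time_s: 53.95
position: [0.5563, -0.0597, 0.0466]
tcp_rot: [0.0, 0.383, 0.924, 0.0]
force: [-0.3, -0.2, -0.4]
grip_width: 0.0312
time_s: 54.7
position: [0.556, -0.0597, 0.0424]
tcp_rot: [0.0, 0.383, 0.924, -0.0]
force: [-1.8, 1.4, 5.9]
grip_width: 0.0311
```

```bash
python3 -m pendant '[[0,0,-50,0],[0,0,-110,0],[40,-14,-110,10],[80,-28,-110,20],[124,-42,-110,30],[124,-42,-110,40],[124,-42,-110,47],[124,-42,-110,47],[124,-42,-80,47],[124,-42,-40,47],[124,-42,-5,47],[124,-42,8,47],[124,-42,10,47],[124,-42,10,47],[124,-42,10,47]]' 100 40
python3 -m pendant '[[0,0,0,0],[0,0,0,0],[0,0,0,0],[0,0,0,0],[0,0,0,0],[0,0,0,0],[0,0,0,0],[0,0,0,0]]' 0 30
```

```text
time_s: 56.58
position: [0.4395, -0.0014, 0.0326]
tcp_rot: [0.001, 0.719, 0.695, 0.001]
force: [1.2, 0.0, -0.4]
grip_width: 0.0866
time_s: 57.58
position: [0.4385, -0.002, 0.0315]
tcp_rot: [0.0, 0.719, 0.695, -0.0]
force: [1.2, -1.4, -0.8]
grip_width: 0.0174
```

```bash
python3 -m pendant '[[0,4,0,0],[0,12,0,0],[0,20,0,0],[0,29,0,0],[0,38,0,0],[0,47,0,0],[0,56,0,0],[0,65,0,0],[0,74,0,0],[0,83,0,0],[0,92,0,0],[0,101,0,0],[0,110,0,0],[0,119,0,0],[0,127,0,0],[0,134,0,0],[0,139,0,0],[0,142,0,0],[0,142,0,0]]'
python3 -m pendant '[[0,1,0,0],[0,2,0,0],[0,3,0,0],[0,4,0,0],[0,4,0,0]]'
```

```text
time_s: 59.95
position: [0.5811, -0.0071, 0.0315]
tcp_rot: [0.0, 0.719, 0.695, 0.0]
force: [-1.6, -3.7, 2.8]
grip_width: 0.0173
time_s: 60.58
position: [0.5841, -0.0072, 0.0316]
tcp_rot: [-0.0, 0.719, 0.695, -0.0]
force: [-2.7, -4.1, 4.0]
grip_width: 0.0178
```

```bash
python3 -m pendant '[[0,1,0,0],[0,2,0,0],[0,3,0,0],[0,3,0,0]]'
python3 -m pendant '[[0,1,0,0],[0,2,0,0],[0,3,0,0],[0,3,0,0]]'
```

```text
time_s: 61.08
position: [0.5871, -0.0073, 0.0316]
tcp_rot: [-0.0, 0.719, 0.695, -0.0]
force: [-3.0, -3.8, 5.2]
grip_width: 0.0171
time_s: 61.58
position: [0.5884, -0.0074, 0.0315]
tcp_rot: [-0.001, 0.72, 0.694, -0.002]
force: [-6.3, -3.3, 7.3]
grip_width: 0.0174
```

```bash
python3 -m pendant '[[0,1,0,0],[0,2,0,0],[0,3,0,0],[0,3,0,0]]'
```

```text
time_s: 62.08
position: [0.5884, -0.0074, 0.0315]
tcp_rot: [-0.003, 0.72, 0.694, -0.004]
force: [-12.5, 0.6, 12.7]
grip_width: 0.0173
```

Hard stop: the TCP stays at x = 0.5884 while the force rises, and travel from the outer stop is about 0.15 m. I'll relax, release, retreat and take a last look.

```bash
python3 -m pendant '[[0,-3,0,0],[0,-5,0,0],[0,-5,0,0],[0,-5,0,0]]'
python3 -m pendant '[[0,0,0,0],[0,0,0,0],[0,0,0,0],[0,0,0,0],[0,0,-40,0],[0,0,-100,0],[0,-20,-160,0],[0,-40,-220,0],[0,-40,-270,0],[0,-40,-270,0],[0,-40,-270,0],[0,-40,-270,0]]' 100
python3 - <<'E'
from h import *
s=snap('wrist','w10'); print(get_obs()['position']); a=snap('scene','s10'); b=snap('side','d10')
Z=np.zeros((560,800,3),np.uint8)
Z[:300,:480]=cv2.resize(s['color'][:225,140:500,::-1],(480,300)); Z[:300,480:]=cv2.resize(b['color'][145:295,230:390,::-1],(320,300),interpolation=cv2.INTER_CUBIC)
Z[300:]=cv2.resize(a['color'][155:315,0:492,::-1],(800,260)); cv2.imwrite('pics/c9.png',Z)
E
```

```text
time_s: 62.58
position: [0.5885, -0.0073, 0.0315]
tcp_rot: [0.0, 0.719, 0.695, -0.0]
force: [-1.5, -5.3, 3.6]
grip_width: 0.0172
time_s: 64.08
position: [0.5479, -0.0056, 0.2998]
tcp_rot: [-0.001, 0.719, 0.695, -0.001]
force: [-0.6, -0.0, -0.1]
grip_width: 0.0869
[ 0.54806246 -0.00562459  0.29981121]
```

View pics/c9.png

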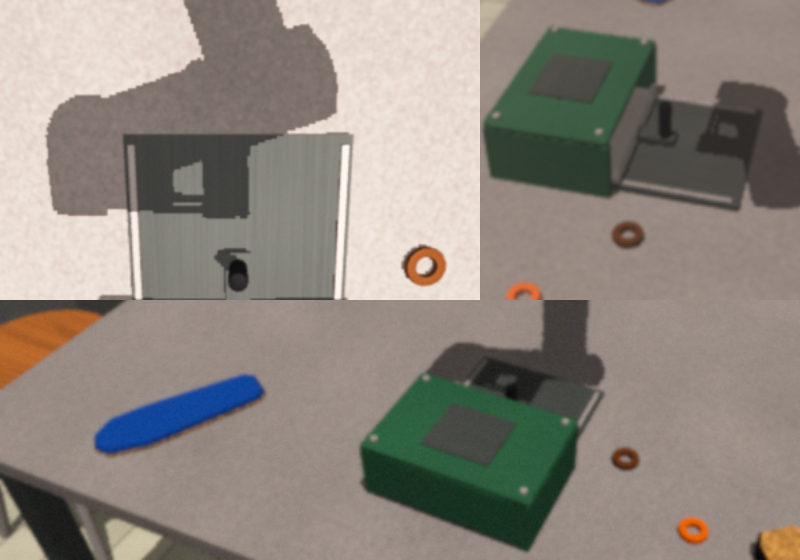

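The tray is home, the bench is free of steel rings, and the brown and orange look-alikes are where they were.

```bash
python3 -c "
from h import *
print(workorder.job_done(), get_obs()['time_s'])"
```

```text
the job is handed in; nothing more can be done
the job is handed in; nothing more can be done
```

The feeder is loaded and the tray is home, and I handed the job in at about 64 s of the 208 s allowed.

- **Tray out:** I pulled it out by the black post until it hit the outer stop.
- **Rings:** There were four steel rings on the bench. I dropped them one at a time into the magazine tube. After the first and the fourth, wrist-camera crops showed the rings flat and concentric; brightness checks after the second and third agreed.
- **Key washer:** I turned it to the keyway, about -45° in world axes, and lowered it onto the shaft. A crop shows the tab in the keyway, and a light press met the washer's top at z = 0.042, which is right for it lying on the collar.
- **Tray home:** I pushed it to the hard stop. The tool stayed at x = 0.588 while the force rose to about 13 N, and travel from the outer stop was about 0.15 m.

**Last pictures:** The tray is home and no steel rings are left on the bench. The brown and orange look-alikes and the insole had not been touched.

**Checks that disagreed:**
- Judging the washer's height from its apparent size was too coarse (0.039 to 0.046), so I relied on the press contact instead.
- When I first gripped the post, it was about 4 mm short of where it finally stopped. Either the tray was not fully home at the start or the grip slipped slightly.
- The side force on the post reached about 25 N at the outer stop, and I let it off straight away.

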